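# Bolt the clay box shut on its seal

## Robot

A 6-joint arm with a two-finger parallel gripper is mounted at the origin on the work surface; the furniture and walls round the work are solid. World frame = base frame: x ahead of the robot, y to its left, z up, the work surface at z = 0. Lengths are in m, angles in rad, forces in N, time in s.
With the tool pointing down it reaches from about 0.3 to 0.775 m from the base axis. Payload 14.6 kg.
Tool frame: the origin (TCP) lies at the very end of the fingers, on their centre line; the grasp point (between the pads) lies 19 mm behind it; z points along the fingers, y is the direction in which the jaws open and shut (so a half turn about z gives the same grasp; the last joint's range is limited). The gripper opens to 94 mm and grips with 3 to 60 N. Pads are 16 mm wide; open, the fingers measure 119 mm over their backs; the gripper's body (75 mm by 177 mm) begins 78 mm behind the grasp point.
Start: joints at [-1.23, 0.3, 1.521, -0, 1.321, -0.067], TCP at [0.218, -0.505, 0.205] pointing down, gripper open.
Joint ranges: [-3.03, 3.03], [-0.79, 2.21], [0.23, 2.52], [-1.04, 4.18], [0, 3.07], [-2.55, 2.55]. Speed limits (rad/s): [2.22, 2.22, 2.57, 3.14, 3.14, 3.14].

## Interface

Orientations are given as a unit quaternion [x, y, z, w].
In Python, from bench import ctrl gives the robot as it stands.
- The arm moves only by the tool carry_out, never from a script. Its argument "targets" is a list of rows, each a list of 3 entries, a list of its own where there are three numbers: the shift along the tool's x, y, z each as a share of 0.6 m, from -1 to 1, then the turn, a rotation vector about the tool's x, y, z each as a share of 2 pi rad, from -1 to 1, then the closure, from -1 (fully open) to 1 (shut). A call has 1 to 5 rows; each row shifts and turns the commanded pose from where the row before left it, along the tool's axes as they then stand; what a row does not reach is not made up. A row lasts 1/10 s, in which the tool goes at most 50 mm and 8.59 degrees, less where a joint would pass 70% of its speed; a pose out of reach is approached as far as the arm can. A call with a number of a shift or a turn outside -1 to 1 is refused whole. A call with a gripper value outside its range is refused whole. The fingers move at their own pace and stop on an object; the grip force is fixed at half the most. Time passes only in rows, so rows that do not move let the fingers close. It gives the time, the measured TCP pose, the force and the opening at its end, in the units of the state.
- ctrl.state(): the state, without advancing time (a new reading comes with each control period).
- ctrl.read_camera(name): name is "scene" or "top" or "wrist"; returns the picture (384x512x3 uint8, blue, green, red); there is no depth.
- ctrl.calibration(name): a dict with "fx", "fy", "cx", "cy" (pixels), "k1" (the pictures are not rectified: a ray, as slopes to the right and down, at radius r is drawn at 1 + k1 r^2 times it, then the intrinsics apply), "extrinsics" (4x4, takes a point from world to camera coordinates); the wrist camera has in their place "tool_from_camera" (4x4, takes a point from camera to tool coordinates, whose origin is the TCP and whose axes are the flange's). Camera axes: x right, y down, z forward; pixel columns grow to the right and rows downward; lengths in m; the calibration is good to about 2 mm. A picture is of the moment at which its call begins: read the wrist's pose just before it. calibration takes no time and is no camera call.
- ctrl.hand_in(): hands the job in, once; it reports no verdict.
The state is a dict: "t": time; "joint_positions": joint angles; "dq": joint speeds; "effort": joint torques, N m; "position": TCP position; "tool_rot": TCP orientation; "ft_force": force on the tool from outside, world axes, zero at the start; "torque": the same for the moment, N m; "gripper_width": finger opening in m.
Only numpy, scipy, OpenCV 4.12 (cv2) and the standard library are available. Lean on these libraries where they do the work, as an engineer would, in place of code of your own. Each camera call takes 0.05 s, during which the arm holds its last target.

## Task

Shut the clay box so that the clay in it stays damp: press the lid, which its rubber seal holds a little open, down flat, slide the steel barrel bolt on the lid across through the keeper, find the notch in the barrel and turn the knobbed handle fully down to the front into it so that the bolt is locked, then let go. Work gently and by feel, without forcing the lid, the bolt or its handle, and leave the other things on and round the box as they are.

Things in the scene. Friction and masses are not known exactly. Their poses are not given: they have to be found in the camera images.
- clay_box: Wooden box, 210 deep (own x) x 260 wide (own y) x 114 high, fixed. Origin: centre of its underside; own -x is its front, towards the robot, +y left, z up. The right 61 mm of its top (own y -130 to -69) is a fixed deck; the rest is the lid (own y -67 to +130), hinged at the back edge (own x +105, z 100), 14 thick.
- lid (a joint): Angle of the lid (rad): 0 = shut flat, a hard stop; grows as it rises. The soft rubber seal holds it open at about 0.045, so that its front edge stands 9 mm proud. Pressed down at the bolt it takes about 8 N to bring it to 0 and to keep it there.
- lid_front: The lid's front lipping, 12 x 197 x 14 mm, origin at the middle of its underside. It lands on the top of the box's front wall when the lid is shut, and is not to be pressed on it with over 25 N.
- bolt (a joint): How far the bolt has been slid (m) towards the keeper, along the box's own -y, from fully drawn back (0). Starts at 0 to 0.006. Sliding takes 3 to 5 N. Its round nose reaches the keeper at 0.014 and comes out of its far side at 0.028; while the lid stands proud the nose butts against the keeper's top strap instead.
- barrel (a point): A point of the lid under the barrel (18 mm steel tube round the bolt, along own y). The stem travels in a slot in its top, between lips that rise 12 above the axis. A notch, 10.5 mm wide for the 8 mm stem, opens from the slot to the front; its middle is met at a slide of 0.032 to 0.047 (the barrel is screwed on through long holes: not measured). The slot runs on past it to a hard stop, 6.3 mm beyond the notch's middle.
- handle (a joint): Angle of the handle about the bolt's axis (rad): 0 = standing straight up from the lid (start: within 0.08); 1.57 = lying level and pointing to the front (own -x), down in the notch; end stop 1.62. Outside the notch, the slot's raised lip stops it at about 0.16. It stays where it is left (friction 0.03 N m).
- bolt_rod: The steel bolt: a rod of 10 mm diameter with a round nose, and its handle. Origin on its axis, its own -y points to the nose, which is 66 from the origin; its own z runs along the handle, whose stem stands at own y +14. Not to be driven against the slot's end or the keeper with over 15 N, nor the handle wrenched against the slot's lip with over 25 N (8 N at the knob).
- knob (a point): Centre of the steel ball (18 mm diameter) on the handle; pinch it from above, across own y, along which the bolt slides. It lies 40 mm from the bolt's axis on a flat stem, 8 wide along own y, 7 thick. The axis runs along own y at own x -90, z 126 (12 above the shut lid). Handle up, lid shut: the ball's centre is 166 above the table; handle down: 25 in front of the front face, 126 above the table.
- keeper (a point): Centre of the opening of the keeper, a steel strap 14 mm wide bent over the bolt's path on the fixed deck: own x -90, y -87, z 126. The opening is 16 wide and leaves 1.5 above the 10 mm bolt when the lid is shut; its top is 136 above the table.
- stamp_mid (a point): Middle of the wooden rubber stamp (30x42x60 mm), loose, that stands on the back of the fixed deck: leave it.
- tube_mid (a point): Middle of the white paint tube (41x134x32 mm), loose, lying in front of the box: leave it.
- tape_mid (a point): Middle of the masking tape roll (96 mm diameter, 24 high), loose, lying in front of the box to the right: leave it.
- eraser_mid (a point): Middle of the white eraser (22x58x12 mm), loose, in front: leave it.

How it is judged:
By the outcome, as a careful person would: the job done as asked, in the order asked, and still so for the second after the job is handed in, with the robot touching nothing.
It also fails if it takes over 46 s, if anything falls off the work surface, if the arm or the gripper's body presses on something with over 40 N, if the wrist force passes 120 N, or if a joint passes its speed limit or range.

## Working session

There is one attempt and no reset: what is moved stays moved. The work goes in short steps, Python scripts to look and compute and a tool call to move; the robot and the scene stay as the last step left them, time stands still between calls to the robot, and variables do not carry over. Pictures are saved under pics/ and viewed, and the job is handed in when it is done.

Besides the shell and the picture viewer there is one more tool, called in YAML: its name, and indented under it one key for each argument. carry_out: Moves the arm, as the interface text tells. Its arguments: {"type":"object","properties":{"targets":{"type":"array"}},"required":["targets"]}

```bash
ls; mkdir -p pics
python3 - <<'E'
from bench import ctrl
import cv2
s=ctrl.state();print(s)
for n in("scene","top","wrist"):
    cv2.imwrite(f"pics/{n}0.png",ctrl.read_camera(n)); print(n,ctrl.calibration(n))
E
```

```text
pics
{'t': 0.0, 'joint_positions': array([-1.22961203e+00,  3.00430891e-01,  1.52160178e+00,  5.02487535e-06,
        1.32069400e+00, -6.65994406e-02]), 'dq': array([-2.65319532e-04,  2.24525178e-03,  2.40635891e-05,  1.63453594e-03,
        6.65678206e-04,  8.26115078e-04]), 'effort': array([-9.79356191e-04, -5.31814027e+01, -3.52740026e+01,  7.07681291e-02,
        2.44451640e-02, -1.17370096e-04]), 'position': array([ 0.21802509, -0.50464707,  0.20489963]), 'tool_rot': array([ 9.79285932e-01,  2.02481462e-01, -7.51910489e-05, -5.62009167e-04]), 'ft_force': array([-0.66395123, -0.16266781,  0.17081042]), 'torque': array([0.0101263 , 0.02082701, 0.00111276]), 'gripper_width': 0.09412559274018363}
scene {'fx': 409.8275216756158, 'fy': 409.8275216756158, 'cx': 259.6248028078477, 'cy': 193.08064475441222, 'k1': 0.03336999665261747, 'extrinsics': array([[-0.7254048 , -0.68828782, -0.00691033,  0.52026831],
       [-0.37728199,  0.40598438, -0.8323671 ,  0.19448667],
       [ 0.57571362, -0.60119595, -0.55418162,  0.8087066 ],
       [ 0.        ,  0.        ,  0.        ,  1.        ]])
[... 197 characters left out ...]
  0.24466985],
       [-0.99677186,  0.02393028, -0.07663675,  0.4691039 ],
       [ 0.07585863, -0.03188811, -0.99660856,  1.0155969 ],
       [ 0.        ,  0.        ,  0.        ,  1.        ]])}
wrist {'fx': 278.02555598325165, 'fy': 278.02555598325165, 'cx': 253.79667108029415, 'cy': 191.18715348756916, 'k1': 0.005846652719862261, 'tool_from_camera': array([[-5.40615571e-05, -9.72278031e-01, -2.33827771e-01,
         6.65249104e-02],
       [ 9.99999819e-01,  8.74651988e-05, -5.94891009e-04,
        -8.89120781e-05],
       [ 5.98851252e-04, -2.33827761e-01,  9.72277851e-01,
        -1.79463693e-01],
       [ 0.00000000e+00,  0.00000000e+00,  0.00000000e+00,
         1.00000000e+00]])}
```

View pics/top0.png

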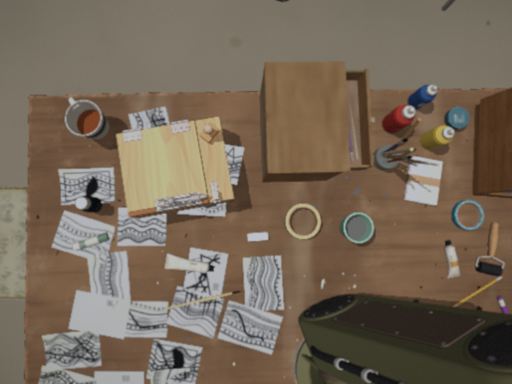

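View pics/scene0.png

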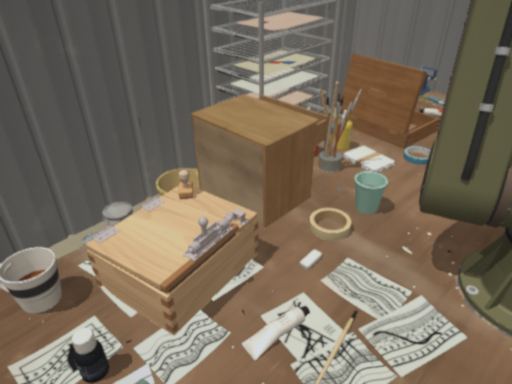

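View pics/wrist0.png

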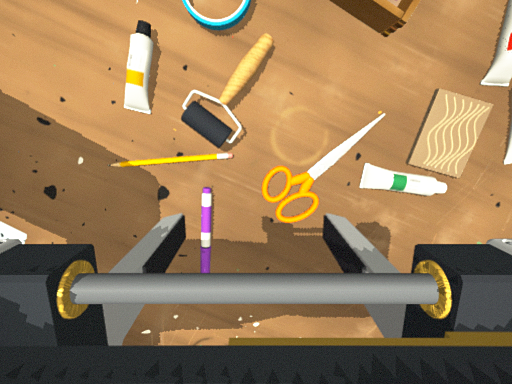

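The top view shows the box at about (118–232, 118–215) and the bolt near (190, 197). The scene view shows the bolt and knob near (205, 225). I'll enlarge both.

Run:
```python
import cv2
a=cv2.imread("pics/top0.png")[105:225,105:255]; cv2.imwrite("pics/topc.png",cv2.resize(a,None,fx=5,fy=5,interpolation=cv2.INTER_CUBIC))
a=cv2.imread("pics/scene0.png")[160:330,75:275]; cv2.imwrite("pics/scenec.png",cv2.resize(a,None,fx=3.5,fy=3.5,interpolation=cv2.INTER_CUBIC))
```

```text
(no output)
```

View pics/topc.png

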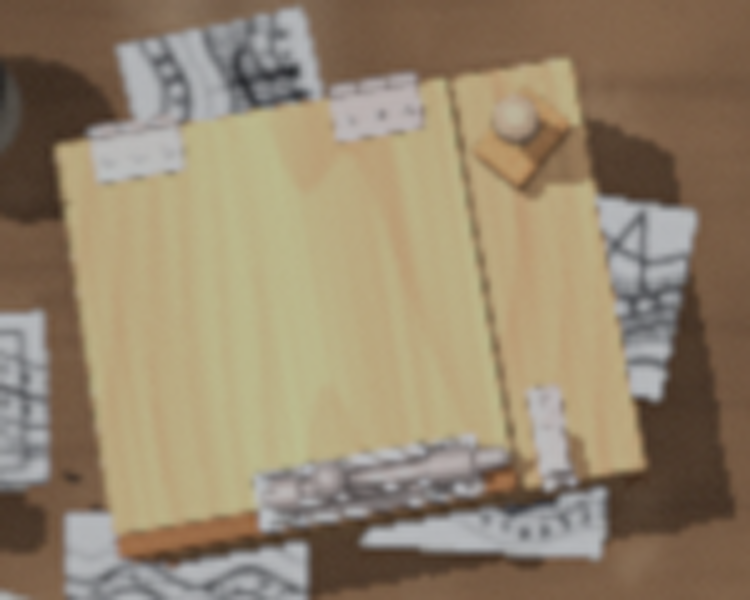

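View pics/scenec.png

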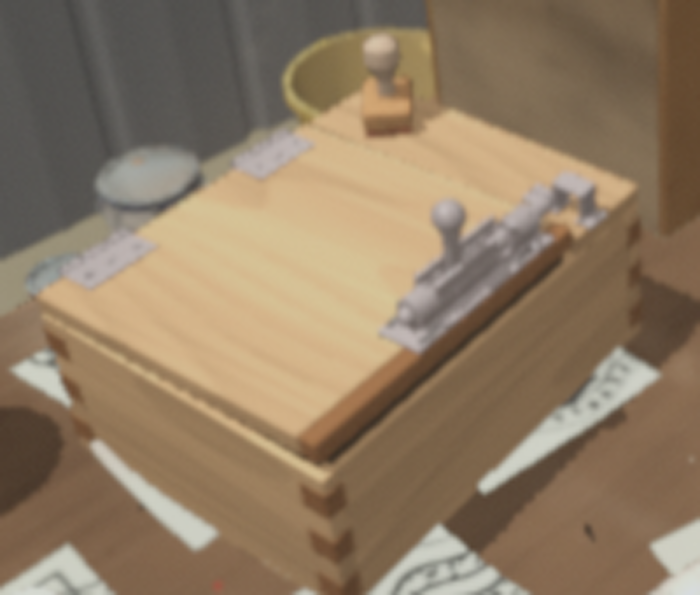

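```bash
cat > h.py <<'E'
import numpy as np, cv2
from bench import ctrl
from scipy.optimize import least_squares
from scipy.spatial.transform import Rotation as R
def proj(n,P,T=None):
    c=ctrl.calibration(n)
    E=c["extrinsics"] if T is None else T
    p=E[:3,:3]@np.asarray(P)+E[:3,3]; a=p[:2]/p[2]; r2=a@a; a=a*(1+c["k1"]*r2)
    return np.array([c["fx"]*a[0]+c["cx"],c["fy"]*a[1]+c["cy"]])
def wristT(s):
    c=ctrl.calibration("wrist"); M=np.eye(4); M[:3,:3]=R.from_quat(s["tool_rot"]).as_matrix(); M[:3,3]=s["position"]
    return np.linalg.inv(M@c["tool_from_camera"])
def b2w(q,P):
    c,s=np.cos(q[2]),np.sin(q[2]); return np.array([q[0]+c*P[0]-s*P[1],q[1]+s*P[0]+c*P[1],P[2]])
E
cat > fit.py <<'E'
from h import *
t=lambda u,v:(105-.4+u/5,105-.4+v/5)
s=lambda u,v:(75-.36+u/3.5,160-.36+v/3.5)
obs=[("top",(-.105,-.130,.114),t(647,470)),("top",(.105,-.130,.114),t(575,58)),("top",(.105,.130,.114),t(55,145)),("top",(-.09,-.087,.136),t(549,432)),
("scene",(-.105,-.130,.114),s(637,188)),("scene",(-.105,.130,.100),s(325,487)),("scene",(.105,.130,.114),s(40,295))]
kn=[("top",t(323,478)),("scene",s(448,215))]
def f(q):
    r=[proj(n,b2w(q,P))-o for n,P,o in obs]
    K=(-.105+.0+np.array(0),)
    for n,o in kn: r.append(proj(n,b2w(q,(q[4],q[3],q[5])))-o)
    return np.concatenate(r)
x=least_squares(f,[.6,.2,0.1,0,-.09,.17],loss="soft_l1")
print(x.x); print(f(x.x).reshape(-1,2).round(1)); print("knob",b2w(x.x,(x.x[4],x.x[3],x.x[5])),"keeper",b2w(x.x,(-.09,-.087,.126)))
E
python3 fit.py
```

```text
[ 0.5439802   0.42037618  0.15660674  0.01482451 -0.08751549  0.17384399]
[[-0.4  0. ]
 [-1.   0.1]
 [-0.3  0.7]
 [ 0.3  4.1]
 [ 0.9 -2. ]
 [-0.2 -2.7]
 [-1.  -1.2]
 [ 0.5  0.5]
 [-0.6 -0.1]]
knob [0.45522357 0.4213697  0.17384399] keeper [0.46865077 0.3204038  0.126     ]
```

Both cameras agree. Box yaw is 0.157, and the knob is at (0.455, 0.421, 0.174), where the lid geometry predicts z of about 0.175. Next I'll travel over to it.

carry_out:
  targets:
    - [[0.048,-0.063,-0.01],[0,0,0],-1]
    - [[0.048,-0.063,-0.01],[0,0,0],-1]
    - [[0.048,-0.063,-0.01],[0,0,0],-1]
    - [[0.048,-0.063,-0.01],[0,0,0],-1]
    - [[0.048,-0.063,-0.01],[0,0,0],-1]

```text
t: 0.65
position: [0.2753, -0.2724, 0.2355]
tool_rot: [0.979, 0.202, 0.0, -0.0]
ft_force: [1.3, -0.5, 0.4]
gripper_width: 0.0942
```

carry_out:
  targets:
    - [[0.048,-0.063,-0.01],[0,0,0],-1]
    - [[0.048,-0.063,-0.01],[0,0,0],-1]
    - [[0.048,-0.063,-0.01],[0,0,0],-1]
    - [[0.048,-0.063,-0.005],[0,0,0],-1]
    - [[0.048,-0.063,0],[0,0,0],-1]

```text
t: 1.15
position: [0.3326, -0.0418, 0.257]
tool_rot: [0.979, 0.202, 0.001, 0.0]
ft_force: [1.1, -0.5, 0.3]
gripper_width: 0.0943
```

carry_out:
  targets:
    - [[0.048,-0.063,0],[0,0,0],-1]
    - [[0.048,-0.063,0],[0,0,0],-1]
    - [[0.048,-0.063,0],[0,0,0],-1]
    - [[0.048,-0.063,0],[0,0,0],-1]
    - [[0,0,0],[0,0,0],-1]

```text
t: 1.65
position: [0.3784, 0.1448, 0.2559]
tool_rot: [0.979, 0.205, -0.0, -0.0]
ft_force: [0.1, -0.4, 0.7]
gripper_width: 0.0939
```

carry_out:
  targets:
    - [[0,0,0],[0,0,-0.0238],-1]
    - [[0,0,0],[0,0,-0.0238],-1]
    - [[0,0,0],[0,0,-0.0238],-1]
    - [[0,0,0],[0,0,-0.0238],-1]
    - [[0,0,0],[0,0,-0.0238],-1]

```text
t: 2.15
position: [0.3783, 0.1402, 0.2564]
tool_rot: [0.836, 0.549, -0.0, 0.0]
ft_force: [0.2, -0.4, 0.1]
gripper_width: 0.094
```

```bash
python3 -c "
from bench import ctrl
s=ctrl.state();print(s['joint_positions'],s['tool_rot'])"
```

```text
[ 2.64241432e-01 -7.54621783e-02  1.81898288e+00 -9.58804524e-05
  1.39833041e+00  6.73855233e-01] [ 8.36133954e-01  5.48525289e-01 -1.37507683e-04  4.68168121e-06]
```

carry_out:
  targets:
    - [[0,0,0],[0,0,-0.0238],-1]
    - [[0,0,0],[0,0,-0.0238],-1]
    - [[0,0,0],[0,0,-0.0238],-1]
    - [[0,0,0],[0,0,-0.0238],-1]
    - [[0,0,0],[0,0,-0.0238],-1]

```text
t: 2.65
position: [0.3782, 0.1402, 0.2564]
tool_rot: [0.578, 0.816, -0.0, -0.0]
ft_force: [0.5, 0.5, -0.6]
gripper_width: 0.0941
```

carry_out:
  targets:
    - [[0,0,0],[0,0,-0.0238],-1]
    - [[0,0,0],[0,0,-0.0238],-1]
    - [[0,0,0],[0,0,-0.0238],-1]
    - [[0,0,0],[0,0,-0.0238],-1]
    - [[0,0,0],[0,0,-0.0238],-1]

```text
t: 3.15
position: [0.3783, 0.1402, 0.2563]
tool_rot: [0.24, 0.971, -0.0, -0.0]
ft_force: [-0.4, 0.4, -0.2]
gripper_width: 0.0939
```

carry_out:
  targets:
    - [[0,0,0],[0,0,-0.0238],-1]
    - [[0,0,0],[0,0,-0.0238],-1]
    - [[0,0,0],[0,0,-0.0238],-1]
    - [[0,0,0],[0,0,-0.0238],-1]

```text
t: 3.55
position: [0.3783, 0.1402, 0.2564]
tool_rot: [-0.057, 0.998, -0.0, -0.0]
ft_force: [-0.0, -0.2, -0.1]
gripper_width: 0.094
```

```bash
cat >> h.py <<'E'
def go(target,yaw=None,q=None):
    s=ctrl.state(); M=R.from_quat(s["tool_rot"])
    d=M.inv().apply(np.asarray(target)-s["position"]); m=M.as_matrix()
    print("pos",s["position"].round(4),"yaw",np.arctan2(m[1,0],m[0,0]),"tilt",m[2,:2].round(4),"shift share",(d/.6).round(4),"f",s["ft_force"].round(2),"w",s["gripper_width"],"t",s["t"])
E
python3 -c "
from h import *
go((.445,.42,.26)); print(ctrl.state()['joint_positions'])"
```

```text
pos [0.3783 0.1402 0.2564] yaw -3.0284980148381346 tilt [ 0.0002 -0.0001] shift share [-0.1631  0.4508 -0.0061] f [-0.02 -0.21 -0.06] w 0.09397179968430762 t 3.55
[ 2.64201502e-01 -7.54877073e-02  1.81898130e+00 -8.97785366e-05
  1.39831148e+00 -1.41967406e+00]
```

carry_out:
  targets:
    - [[-0.027,0.075,0],[0,0,0],-1]
    - [[-0.027,0.075,0],[0,0,0],-1]
    - [[-0.027,0.075,0],[0,0,0],-1]
    - [[-0.027,0.075,0],[0,0,0],-1]
    - [[-0.027,0.075,0],[0,0,0],-1]

```text
t: 4.05
position: [0.4351, 0.3745, 0.2563]
tool_rot: [-0.054, 0.999, -0.0, -0.0]
ft_force: [0.4, -1.4, 1.5]
gripper_width: 0.0938
```

carry_out:
  targets:
    - [[-0.027,0.075,0],[0,0,0],-1]
    - [[0,0,0],[0,0,-0.0069],-1]
    - [[0,0,0],[0,0,0],-1]

```text
t: 4.35
position: [0.4461, 0.4197, 0.2552]
tool_rot: [-0.076, 0.997, -0.001, -0.001]
ft_force: [-0.0, -0.5, -0.4]
gripper_width: 0.0942
```

```bash
python3 -c "
from h import *
go((.455,.421,.18)); s=ctrl.state()
im=ctrl.read_camera('wrist');cv2.imwrite('pics/w1.png',im)
q=[.54398,.42038,.15661]
T=wristT(s)
print('pred knob',proj('wrist',(.4552,.4214,.174),T),'keeper',proj('wrist',b2w(q,(-.09,-.087,.136)),T),'deck corner',proj('wrist',b2w(q,(-.105,-.13,.114)),T))
"
```

```text
pos [0.4461 0.4197 0.2552] yaw -2.9893067136140528 tilt [ 0.0018 -0.0012] shift share [-0.0152 -0.      0.1253] f [-0.01 -0.51 -0.39] w 0.09420506893489601 t 4.35
pred knob [254.17975336 206.23486412] keeper [162.24091318 194.61545078] deck corner [130.47969632 177.72673348]
```

View pics/w1.png

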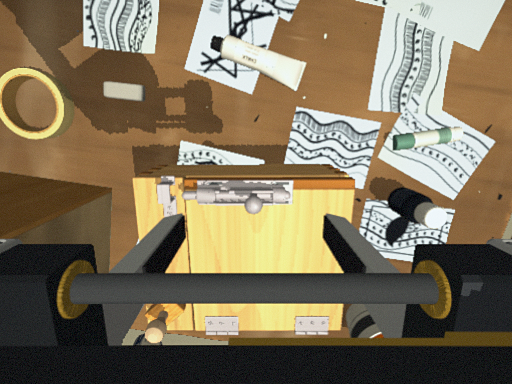

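The wrist image shows the knob at (254, 205) against a prediction of (254, 206), and the keeper at (166, 192). I'll zoom in on the barrel to look for the notch.

Run:
```python
import cv2
a=cv2.imread("pics/w1.png")[165:225,140:310]; cv2.imwrite("pics/w1c.png",cv2.resize(a,None,fx=4.6,fy=4.6,interpolation=cv2.INTER_CUBIC))
```

```text
(no output)
```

View pics/w1c.png

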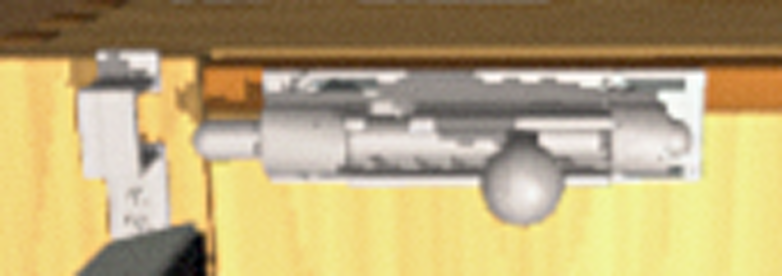

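```bash
python3 -c "
from h import *
q=[.54398,.42038,.15661]
p=b2w(q,(-.0875,.0133,.159));print(p);go(p)"
```

```text
[0.45547644 0.4198698  0.159     ]
pos [0.4462 0.4191 0.2559] yaw -2.991557369055206 tilt [ 0.0009 -0.0007] shift share [-0.0156 -0.001   0.1615] f [-0.19 -0.08  1.02] w 0.09395891614715021 t 4.4
```

carry_out:
  targets:
    - [[-0.0156,-0.001,0],[0,0,-0.001],0.1]
    - [[0,0,0.05],[0,0,0],0.1]
    - [[0,0,0.05],[0,0,0],0.1]
    - [[0,0,0.03],[0,0,0],0.1]
    - [[0,0,0],[0,0,0],0.1]

```text
t: 4.9
position: [0.4554, 0.419, 0.1766]
tool_rot: [-0.078, 0.997, -0.001, -0.001]
ft_force: [0.2, -0.2, 1.4]
gripper_width: 0.0574
```

```bash
python3 -c "
from h import *
q=[.54398,.42038,.15661]
p=b2w(q,(-.0875,.0133,.159));go(p);s=ctrl.state()
im=ctrl.read_camera('wrist');cv2.imwrite('pics/w2.png',cv2.resize(im[100:290,130:380],None,fx=3,fy=3,interpolation=cv2.INTER_CUBIC))
print(proj('wrist',b2w(q,(-.0875,.0148,.174)),wristT(s)))"
```

```text
pos [0.4554 0.419  0.1766] yaw -2.9861295239143217 tilt [ 0.003  -0.0018] shift share [-0.0004  0.0015  0.0292] f [ 0.22 -0.16  1.43] w 0.0574156559160782 t 4.9
[257.32353213 226.4047336 ]
```

View pics/w2.png

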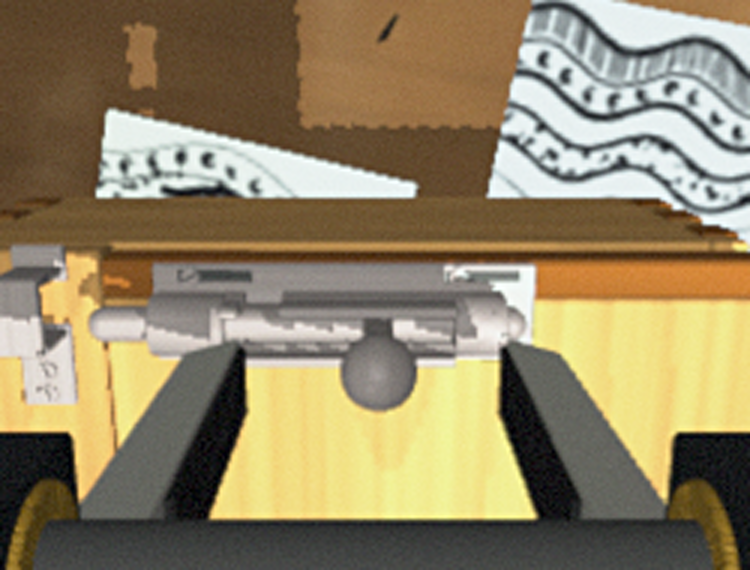

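The knob is at crop (379, 372). The notch shows in the barrel's front lip at crop x 245–283, about 32 mm along from the stem. I'll go down and pinch the knob.

carry_out:
  targets:
    - [[0,0.001,0.015],[0,0,0],0.1]
    - [[0,0,0.014],[0,0,0],0.2]
    - [[0,0,0],[0,0,0],0.4]

```text
t: 5.25
position: [0.4551, 0.4208, 0.1602]
tool_rot: [-0.078, 0.997, -0.0, -0.0]
ft_force: [0.6, 0.0, -0.1]
gripper_width: 0.0327
```

carry_out:
  targets:
    - [[0,0,0],[0,0,0],0.6]
    - [[0,0,0],[0,0,0],0.7]
    - [[0,0,0],[0,0,0],0.8]
    - [[0,0,0],[0,0,0],1]

```text
t: 5.65
position: [0.4554, 0.4211, 0.1614]
tool_rot: [-0.078, 0.997, 0.0, 0.0]
ft_force: [-0.4, -1.2, 1.4]
gripper_width: 0.0165
```

carry_out:
  targets:
    - [[0,0,0],[0,0,0],1]
    - [[0,0,0],[0,0,0],1]
    - [[0,0,0],[0,0,0],1]

```text
t: 5.95
position: [0.4553, 0.4211, 0.1611]
tool_rot: [-0.078, 0.997, 0.0, 0.0]
ft_force: [0.6, -0.9, 1.5]
gripper_width: 0.0163
```

```bash
python3 -c "
from h import *
go((.455,.42,.16))
im=ctrl.read_camera('wrist');cv2.imwrite('pics/w3.png',cv2.resize(im[120:290,130:380],None,fx=3.2,fy=3.2,interpolation=cv2.INTER_CUBIC))
im=ctrl.read_camera('scene');cv2.imwrite('pics/s3.png',cv2.resize(im[160:310,75:275],None,fx=3.9,fy=3.9,interpolation=cv2.INTER_CUBIC))
"
```

```text
pos [0.4553 0.4211 0.1611] yaw -2.984500928698336 tilt [-0.  0.] shift share [ 0.0008 -0.0017  0.0018] f [ 0.59 -0.85  1.46] w 0.016288168623844173 t 5.95
```

View pics/w3.png

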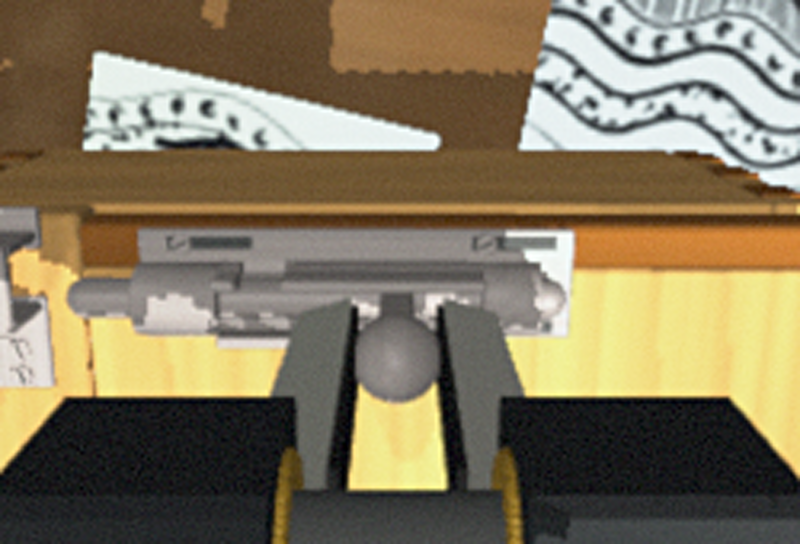

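View pics/s3.png

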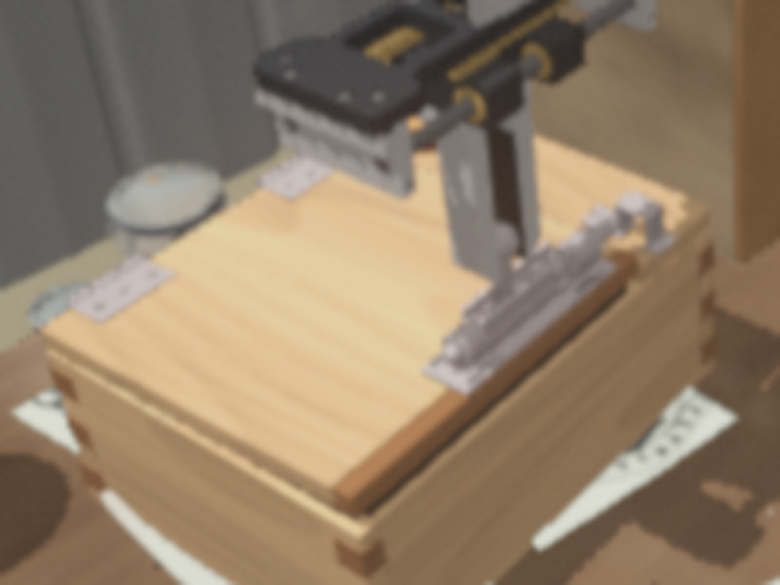

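carry_out:
  targets:
    - [[0.001,0,0.004],[0,0,0],1]
    - [[0,0,0],[0,0,0],1]

```text
t: 6.25
position: [0.4547, 0.421, 0.1585]
tool_rot: [-0.078, 0.997, 0.0, 0.0]
ft_force: [1.1, -1.9, 2.8]
gripper_width: 0.0159
```

carry_out:
  targets:
    - [[0.001,0,0.004],[0,0,0],1]
    - [[0,0,0],[0,0,0],1]

```text
t: 6.45
position: [0.4541, 0.421, 0.1562]
tool_rot: [-0.078, 0.997, 0.0, 0.0]
ft_force: [0.3, -0.4, 5.1]
gripper_width: 0.0166
```

carry_out:
  targets:
    - [[0.001,0,0.004],[0,0,0],1]
    - [[0,0,0],[0,0,0],1]

```text
t: 6.65
position: [0.4536, 0.4209, 0.1541]
tool_rot: [-0.078, 0.997, 0.0, 0.0]
ft_force: [0.5, -0.5, 7.1]
gripper_width: 0.0161
```

carry_out:
  targets:
    - [[0.0005,0,0.002],[0,0,0],1]
    - [[0,0,0],[0,0,0],1]

```text
t: 6.85
position: [0.4534, 0.4209, 0.1531]
tool_rot: [-0.078, 0.997, 0.0, 0.0]
ft_force: [-0.8, -1.8, 7.3]
gripper_width: 0.0162
```

```bash
python3 -c "
from h import *
for i in range(1):
  go((.455,.42,.16))
im=ctrl.read_camera('wrist');cv2.imwrite('pics/w4.png',cv2.resize(im[120:290,130:380],None,fx=3.2,fy=3.2,interpolation=cv2.INTER_CUBIC))
im=ctrl.read_camera('scene');cv2.imwrite('pics/s4.png',cv2.resize(im[160:310,75:275],None,fx=3.9,fy=3.9,interpolation=cv2.INTER_CUBIC))
"
```

```text
pos [0.4534 0.4209 0.1531] yaw -2.98445359446765 tilt [-0.0009  0.0005] shift share [-0.0024 -0.0019 -0.0114] f [-0.83 -1.75  7.26] w 0.016233492566817994 t 6.85
```

View pics/s4.png

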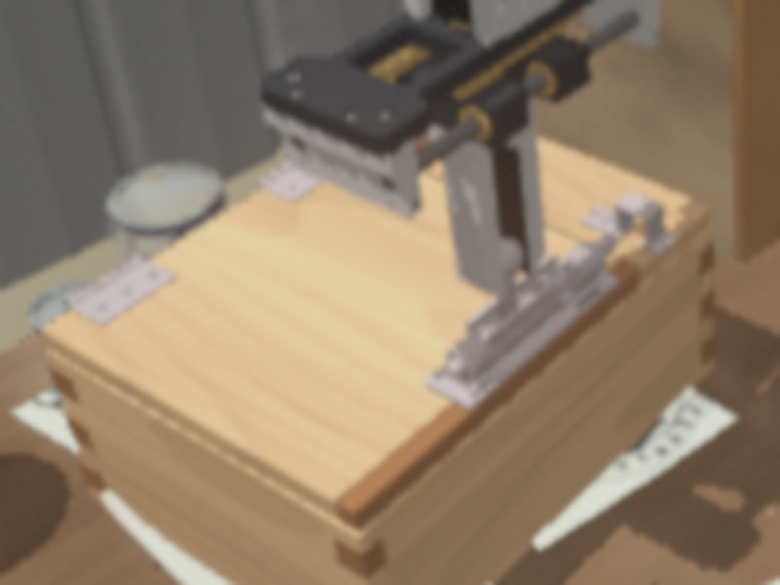

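View pics/w4.png

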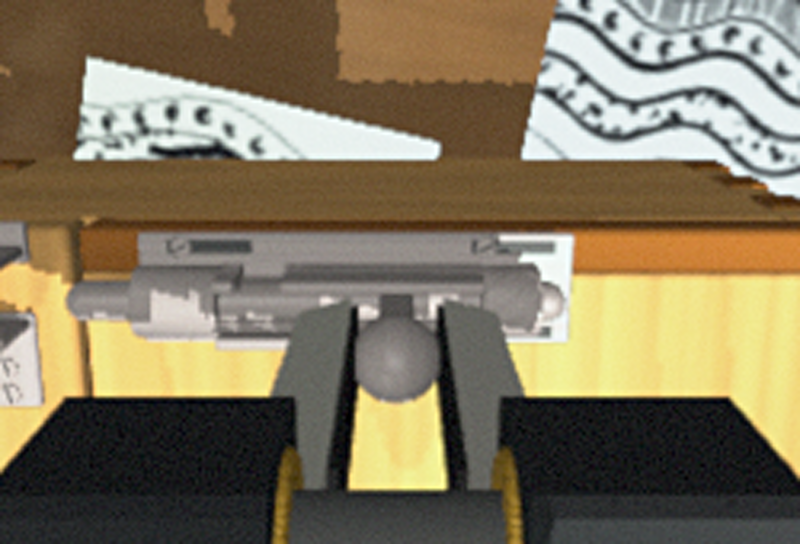

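The lid follows the grip without slipping, with the ball at the same pixel in the pads, and it's nearly shut. I'll go on in half-millimetre steps until the force shows the stop.

carry_out:
  targets:
    - [[0.0002,0,0.001],[0,0,0],1]
    - [[0,0,0],[0,0,0],1]

```text
t: 7.15
position: [0.4534, 0.4209, 0.1527]
tool_rot: [-0.078, 0.997, 0.0, 0.001]
ft_force: [-0.4, -1.7, 7.2]
gripper_width: 0.0161
```

carry_out:
  targets:
    - [[0.0002,0,0.001],[0,0,0],1]
    - [[0,0,0],[0,0,0],1]

```text
t: 7.35
position: [0.4535, 0.421, 0.1526]
tool_rot: [-0.078, 0.997, 0.001, 0.001]
ft_force: [-0.8, -1.2, 11.5]
gripper_width: 0.0159
```

carry_out:
  targets:
    - [[0,0,0.001],[0,0,0],1]
    - [[0,0,0],[0,0,0],1]

```text
t: 7.55
position: [0.4536, 0.4211, 0.1525]
tool_rot: [-0.078, 0.997, 0.001, 0.001]
ft_force: [-0.3, -2.1, 13.6]
gripper_width: 0.0162
```

The lid is shut: position stopped at z 0.1525 while the force rose to 13.6 N. Now I'll slide the bolt, which is along tool −y.

carry_out:
  targets:
    - [[0,-0.003,0],[0,0,0],1]
    - [[0,-0.003,0],[0,0,0],1]
    - [[0,0,0],[0,0,0],1]

```text
t: 7.85
position: [0.4541, 0.418, 0.1526]
tool_rot: [-0.079, 0.997, 0.001, 0.001]
ft_force: [-0.5, 1.0, 13.5]
gripper_width: 0.016
```

carry_out:
  targets:
    - [[0,-0.003,0],[0,0,0],1]
    - [[0,-0.003,0],[0,0,0],1]
    - [[0,-0.003,0],[0,0,0],1]

```text
t: 8.15
position: [0.455, 0.4129, 0.1526]
tool_rot: [-0.079, 0.997, 0.002, 0.001]
ft_force: [-0.4, 2.5, 13.5]
gripper_width: 0.0159
```

carry_out:
  targets:
    - [[0,-0.003,0],[0,0,0],1]
    - [[0,-0.003,0],[0,0,0],1]

```text
t: 8.35
position: [0.4555, 0.4093, 0.1526]
tool_rot: [-0.079, 0.997, 0.002, 0.001]
ft_force: [-0.2, 2.3, 13.6]
gripper_width: 0.016
```

carry_out:
  targets:
    - [[0,-0.002,0],[0,0,0],1]
    - [[0,-0.002,0],[0,0,0],1]

```text
t: 8.55
position: [0.4559, 0.407, 0.1526]
tool_rot: [-0.079, 0.997, 0.001, 0.001]
ft_force: [-1.2, 2.6, 13.5]
gripper_width: 0.016
```

carry_out:
  targets:
    - [[0,-0.002,0],[0,0,0],1]
    - [[0,-0.002,0],[0,0,0],1]

```text
t: 8.75
position: [0.4563, 0.4046, 0.1526]
tool_rot: [-0.079, 0.997, 0.001, 0.001]
ft_force: [-1.4, 2.5, 14.2]
gripper_width: 0.0164
```

carry_out:
  targets:
    - [[0,-0.002,0],[0,0,0],1]
    - [[0,-0.002,0],[0,0,0],1]

```text
t: 8.95
position: [0.4566, 0.4022, 0.1526]
tool_rot: [-0.079, 0.997, 0.001, 0.001]
ft_force: [-1.4, 1.4, 13.2]
gripper_width: 0.0163
```

carry_out:
  targets:
    - [[0,-0.002,0],[0,0,0],1]
    - [[0,-0.002,0],[0,0,0],1]

```text
t: 9.15
position: [0.457, 0.3998, 0.1526]
tool_rot: [-0.079, 0.997, 0.001, 0.001]
ft_force: [-1.9, 2.7, 13.8]
gripper_width: 0.0164
```

The nose is inside the keeper with no rise in force. I'll go on to about 28 mm and look.

carry_out:
  targets:
    - [[0,-0.0025,0],[0,0,0],1]
    - [[0,-0.0025,0],[0,0,0],1]
    - [[0,-0.0025,0],[0,0,0],1]
    - [[0,-0.0025,0],[0,0,0],1]
    - [[0,0,0],[0,0,0],1]

```text
t: 9.65
position: [0.458, 0.3937, 0.1526]
tool_rot: [-0.079, 0.997, 0.001, 0.001]
ft_force: [-0.5, 0.4, 14.0]
gripper_width: 0.0165
```

```bash
python3 -c "
from h import *
go((.455,.42,.16))
im=ctrl.read_camera('wrist');cv2.imwrite('pics/w5.png',cv2.resize(im[150:260,150:350],None,fx=4,fy=4,interpolation=cv2.INTER_CUBIC))
"
```

```text
pos [0.458  0.3937 0.1526] yaw -2.984383504875668 tilt [-0.0031  0.0024] shift share [-0.002   0.044  -0.0122] f [-0.52  0.4  14.03] w 0.01645044658971337 t 9.65
```

View pics/w5.png

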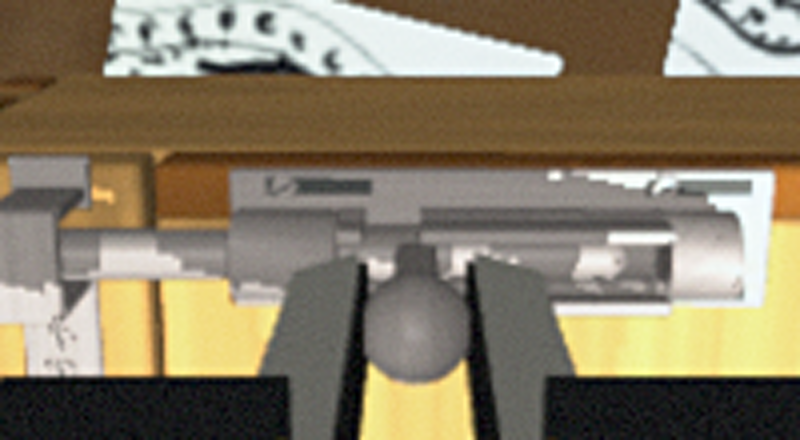

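The stem is at crop x 417 and the notch at 363–422 with its middle near 392, so it needs about 5 mm more. I'll slide 3 mm, lean the handle lightly to the front, then feel for the drop.

carry_out:
  targets:
    - [[0,-0.0025,0],[0,0,0],1]
    - [[0,-0.0025,0],[0,0,0],1]
    - [[0.003,0,0],[0,0,0],1]
    - [[0.003,0,0.0003],[0,0,0],1]
    - [[0,0,0],[0,0,0],1]

```text
t: 10.2
position: [0.455, 0.3902, 0.1524]
tool_rot: [-0.079, 0.997, 0.001, 0.002]
ft_force: [-0.6, 1.4, 12.3]
gripper_width: 0.0159
```

carry_out:
  targets:
    - [[0.002,0,0.0003],[0,0,0],1]
    - [[0,0,0],[0,0,0],1]

```text
t: 10.4
position: [0.4538, 0.3901, 0.152]
tool_rot: [-0.079, 0.997, 0.001, 0.002]
ft_force: [0.3, 2.1, 9.8]
gripper_width: 0.0162
```

carry_out:
  targets:
    - [[0.0017,0,0.0007],[0,0,0],1]
    - [[0,0,0],[0,0,0],1]

```text
t: 10.6
position: [0.4528, 0.3898, 0.1515]
tool_rot: [-0.079, 0.997, 0.001, 0.001]
ft_force: [-0.0, 1.9, 10.6]
gripper_width: 0.0162
```

carry_out:
  targets:
    - [[0.0015,0,0.0004],[0,0,0],1]
    - [[0,0,0],[0,0,0],1]

```text
t: 10.8
position: [0.4517, 0.3897, 0.151]
tool_rot: [-0.079, 0.997, 0.001, 0.001]
ft_force: [-0.1, 2.6, 9.7]
gripper_width: 0.0161
```

carry_out:
  targets:
    - [[0.002,0,0.0008],[0,0,0],1]
    - [[0,0,0],[0,0,0],1]

```text
t: 11.0
position: [0.4505, 0.3894, 0.1504]
tool_rot: [-0.079, 0.997, 0.001, 0.001]
ft_force: [0.5, 1.5, 8.4]
gripper_width: 0.0162
```

```bash
python3 -c "
from h import *
go((.455,.42,.16))
im=ctrl.read_camera('wrist');cv2.imwrite('pics/w6.png',cv2.resize(im[150:260,150:350],None,fx=4,fy=4,interpolation=cv2.INTER_CUBIC))
"
```

```text
pos [0.4505 0.3894 0.1504] yaw -2.9843902710026278 tilt [-0.0025  0.0018] shift share [-0.0154  0.0492 -0.0158] f [0.45 1.47 8.37] w 0.016177990756224725 t 11.0
```

View pics/w6.png

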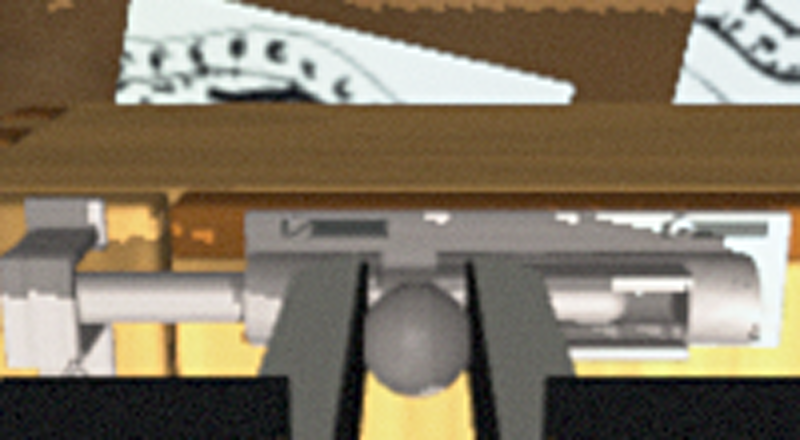

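```bash
cat >> h.py <<'E'
def own(p,q=(.54398,.42038,.15661)):
    c,s=np.cos(q[2]),np.sin(q[2]); d=np.asarray(p)-[q[0],q[1],0]; return np.array([c*d[0]+s*d[1],-s*d[0]+c*d[1],d[2]])
E
python3 -c "
from h import *
for p in [(.4553,.4211,.1611),(.4534,.4209,.1531),(.458,.3937,.1526),(.455,.3902,.1524),(.4505,.3894,.1504)]: print(own(p).round(4))"
```

```text
[-0.0875  0.0145  0.1611]
[-0.0894  0.0146  0.1531]
[-0.0891 -0.0129  0.1526]
[-0.0926 -0.0159  0.1524]
[-0.0972 -0.016   0.1504]
```

carry_out:
  targets:
    - [[0,-0.0015,0],[0,0,0],1]
    - [[0,0,0],[0,0,0],1]

```text
t: 11.25
position: [0.4507, 0.3886, 0.1504]
tool_rot: [-0.079, 0.997, 0.001, 0.001]
ft_force: [0.5, 2.0, 9.0]
gripper_width: 0.0159
```

carry_out:
  targets:
    - [[0.0015,0,0.0008],[0,0,0],1]
    - [[0.0015,0,0.0008],[0,0,0],1]
    - [[0,0,0],[0,0,0],1]

```text
t: 11.55
position: [0.4488, 0.3882, 0.1496]
tool_rot: [-0.079, 0.997, 0.001, 0.001]
ft_force: [-1.2, 1.7, 10.8]
gripper_width: 0.0164
```

```bash
python3 -c "
from h import *
s=ctrl.state();go((.455,.42,.16));print(own(s['position']).round(4))
im=ctrl.read_camera('wrist');cv2.imwrite('pics/w7.png',cv2.resize(im[150:260,150:350],None,fx=4,fy=4,interpolation=cv2.INTER_CUBIC))
im=ctrl.read_camera('scene');cv2.imwrite('pics/s7.png',cv2.resize(im[160:310,75:275],None,fx=3.9,fy=3.9,interpolation=cv2.INTER_CUBIC))
"
```

```text
pos [0.4488 0.3882 0.1496] yaw -2.984105726011591 tilt [-0.0024  0.0017] shift share [-0.0185  0.0507 -0.0172] f [-1.16  1.75 10.76] w 0.01639397918154517 t 11.55
[-0.099  -0.0169  0.1496]
```

View pics/w7.png

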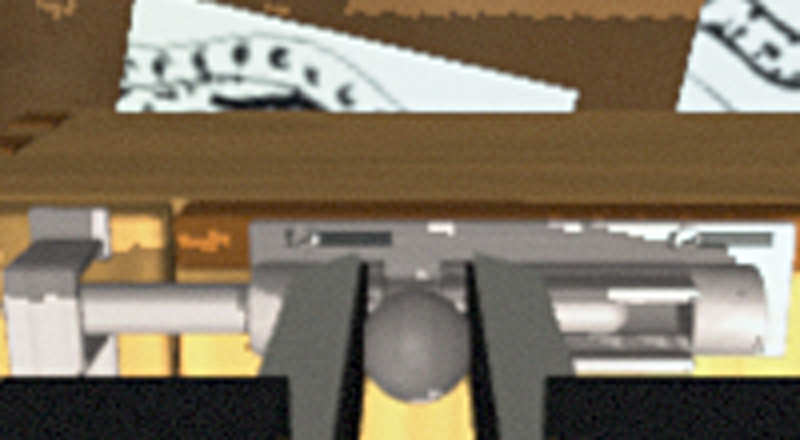

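View pics/s7.png

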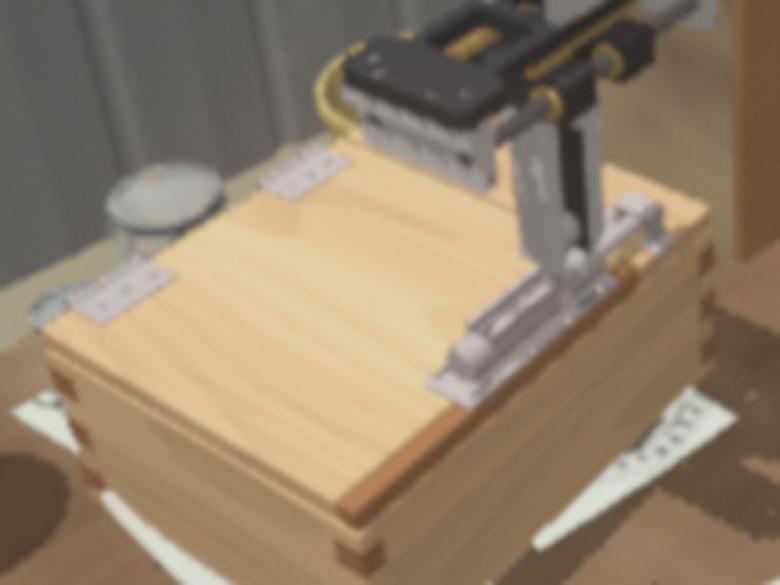

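The stem is in line with the notch: ball at 417, notch at 385–440. The handle has also passed the lip angle without resistance, so I'll follow the arc in small steps and watch the force.

carry_out:
  targets:
    - [[0.0054,0,0.001],[0,0,0],1]
    - [[0.0054,0,0.0015],[0,0,0],1]
    - [[0,0,0],[0,0,0],1]

```text
t: 11.95
position: [0.442, 0.3871, 0.1475]
tool_rot: [-0.079, 0.997, 0.001, 0.001]
ft_force: [-2.0, 1.6, 6.9]
gripper_width: 0.0163
```

It moves freely at 17 mm forward, so the stem is in the notch.

carry_out:
  targets:
    - [[0.0058,0,0.0032],[0,0,0],1]
    - [[0.0058,0,0.0032],[0,0,0],1]
    - [[0,0,0],[0,0,0],1]

```text
t: 12.25
position: [0.4349, 0.3859, 0.1434]
tool_rot: [-0.079, 0.997, 0.001, 0.0]
ft_force: [-2.2, 1.3, 6.6]
gripper_width: 0.0162
```

carry_out:
  targets:
    - [[0.005,0,0.0042],[0,0,0],1]
    - [[0.005,0,0.0042],[0,0,0],1]
    - [[0,0,0],[0,0,0],1]

```text
t: 12.55
position: [0.4289, 0.3849, 0.138]
tool_rot: [-0.079, 0.997, 0.0, 0.0]
ft_force: [-2.0, 2.1, 4.5]
gripper_width: 0.0162
```

```bash
python3 -c "
from h import *
s=ctrl.state();go((.455,.42,.16));print(own(s['position']).round(4))
im=ctrl.read_camera('wrist');cv2.imwrite('pics/w8.png',cv2.resize(im[150:260,150:350],None,fx=4,fy=4,interpolation=cv2.INTER_CUBIC))
im=ctrl.read_camera('scene');cv2.imwrite('pics/s8.png',cv2.resize(im[160:310,75:275],None,fx=3.9,fy=3.9,interpolation=cv2.INTER_CUBIC))
"
```

```text
pos [0.4289 0.3849 0.138 ] yaw -2.984168146746479 tilt [-0.0001  0.0008] shift share [-0.0521  0.051  -0.0365] f [-1.97  2.06  4.52] w 0.01620027977527816 t 12.55
[-0.1192 -0.0171  0.138 ]
```

View pics/w8.png

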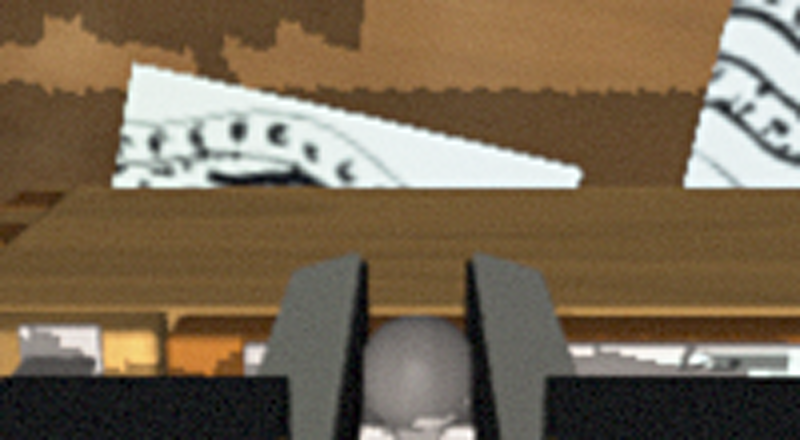

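View pics/s8.png

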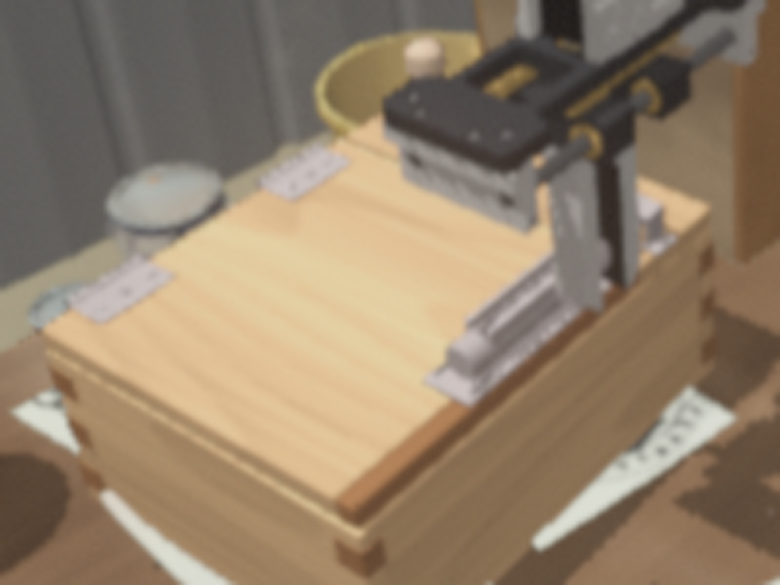

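```bash
cat >> h.py <<'E'
def ballsolve(row,tcpown):
    c=ctrl.calibration("wrist"); T=np.linalg.inv(c["tool_from_camera"])
    def f(v): # v: e (own x offset), u: height above tcp
        r=proj("wrist",(-v[0],0,-v[1]),T)[1]-row
        x=tcpown[0]+v[0]+.09; z=tcpown[2]+v[1]-.126
        return [r/10,(np.hypot(x,z)-.04)*1000]
    r=least_squares(f,[0,.015]); v=r.x
    print("e,u mm",(v*1000).round(1),"angle",np.arctan2(-(tcpown[0]+v[0]+.09),tcpown[2]+v[1]-.126),r.cost)
E
python3 -c "
from h import *
for row,p in [(150-.4+330/4,(-.0891,-.0129,.1526)),(150-.4+338/4,(-.0972,0,.1504)),(150-.4+342/4,(-.099,0,.1496)),(150-.4+368/4,(-.1192,0,.138))]: ballsolve(row,p)"
```

```text
e,u mm [-2.  13.4] angle 0.028161167545284662 1.5413901903633458e-25
e,u mm [-1.2 14.7] angle 0.21182331444944313 4.038967834731581e-30
e,u mm [-0.7 15.2] angle 0.2458858461540323 3.8518598887744717e-28
e,u mm [ 2.5 17.8] angle 0.7299358241075361 2.811309213957203e-29
```

By the arc and the image, the ball is now at about 0.73 rad, 18 mm up in the pads. I'll continue the arc.

carry_out:
  targets:
    - [[0.0045,0,0.0049],[0,0,0],1]
    - [[0.0045,0,0.0049],[0,0,0],1]
    - [[0,0,0],[0,0,0],1]

```text
t: 12.95
position: [0.4236, 0.3837, 0.1318]
tool_rot: [-0.079, 0.997, 0.0, -0.0]
ft_force: [-1.8, 3.9, 1.6]
gripper_width: 0.016
```

carry_out:
  targets:
    - [[0.0034,0,0.0057],[0,0,0],1]
    - [[0.0034,0,0.0057],[0,0,0],1]
    - [[0,0,0],[0,0,0],1]

```text
t: 13.25
position: [0.4195, 0.3828, 0.1246]
tool_rot: [-0.079, 0.997, -0.0, -0.0]
ft_force: [-0.9, 2.9, 1.1]
gripper_width: 0.0163
```

carry_out:
  targets:
    - [[0.0022,0,0.0063],[0,0,0],1]
    - [[0.0022,0,0.0063],[0,0,0],1]
    - [[0,0,0],[0,0,0],1]

```text
t: 13.55
position: [0.417, 0.3824, 0.117]
tool_rot: [-0.078, 0.997, -0.0, -0.0]
ft_force: [-1.2, 3.5, 0.8]
gripper_width: 0.0161
```

```bash
python3 -c "
from h import *
s=ctrl.state();go((.455,.42,.16));print(own(s['position']).round(4))
im=ctrl.read_camera('wrist');cv2.imwrite('pics/w9.png',cv2.resize(im[150:260,150:350],None,fx=4,fy=4,interpolation=cv2.INTER_CUBIC))
im=ctrl.read_camera('scene');cv2.imwrite('pics/s9.png',cv2.resize(im[160:310,75:275],None,fx=3.9,fy=3.9,interpolation=cv2.INTER_CUBIC))
"
```

```text
pos [0.417  0.3824 0.117 ] yaw -2.9845368963492813 tilt [ 0.0007 -0.0004] shift share [-0.0723  0.052  -0.0717] f [-1.23  3.49  0.81] w 0.016108121138447933 t 13.55
[-0.1314 -0.0177  0.117 ]
```

View pics/w9.png

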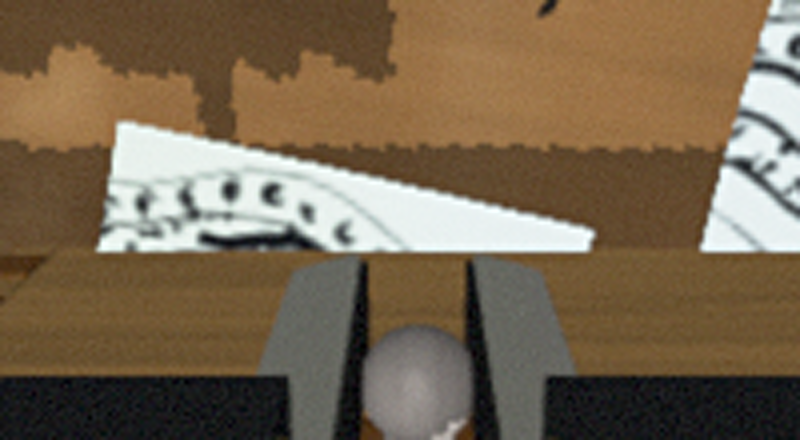

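View pics/s9.png

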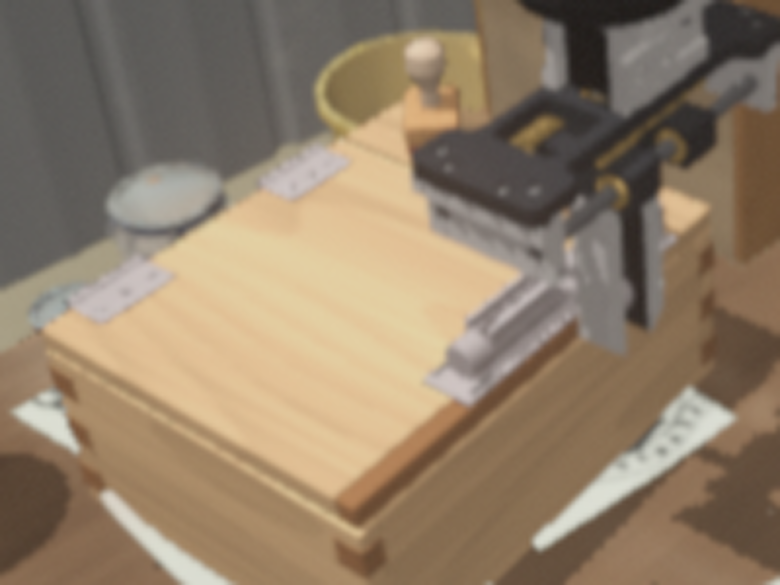

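carry_out:
  targets:
    - [[0.0012,0,0.0056],[0,0,0],1]
    - [[0.0006,0,0.0056],[0,0,0],1]
    - [[0,0,0],[0,0,0],1]

```text
t: 13.95
position: [0.4161, 0.3823, 0.1105]
tool_rot: [-0.078, 0.997, -0.0, -0.0]
ft_force: [-0.2, 2.6, 0.5]
gripper_width: 0.0164
```

```bash
python3 -c "
from h import *
ballsolve(150-.4+382/4,(-.1314,0,.117))
s=ctrl.state();go((.455,.42,.16));print(own(s['position']).round(4))
im=ctrl.read_camera('wrist');cv2.imwrite('pics/w10.png',cv2.resize(im[150:260,150:350],None,fx=4,fy=4,interpolation=cv2.INTER_CUBIC))"
```

```text
e,u mm [ 3.3 21.2] angle 1.2599022825261184 9.542681643588012e-25
pos [0.4161 0.3823 0.1105] yaw -2.9845070940472143 tilt [ 0.0003 -0.0002] shift share [-0.0739  0.0519 -0.0826] f [-0.24  2.56  0.53] w 0.01641937219047011 t 13.95
[-0.1323 -0.0177  0.1105]
```

View pics/w10.png

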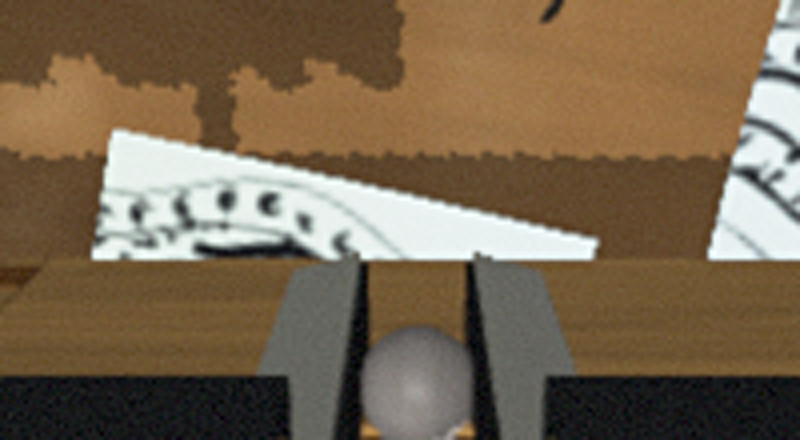

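carry_out:
  targets:
    - [[0.0002,0,0.0045],[0,0,0],1]
    - [[0,0,0.004],[0,0,0],1]
    - [[0,0,0],[0,0,0],1]

```text
t: 14.3
position: [0.416, 0.3823, 0.1055]
tool_rot: [-0.078, 0.997, -0.0, -0.0]
ft_force: [-1.0, 1.9, 1.1]
gripper_width: 0.0162
```

carry_out:
  targets:
    - [[0,0,0.0025],[0,0,0],1]
    - [[0,0,0],[0,0,0],1]

```text
t: 14.5
position: [0.4161, 0.3824, 0.1043]
tool_rot: [-0.078, 0.997, -0.0, -0.0]
ft_force: [-0.5, 2.6, 2.3]
gripper_width: 0.0161
```

carry_out:
  targets:
    - [[0,0,0.0012],[0,0,0],1]
    - [[0,0,0],[0,0,0],1]

```text
t: 14.7
position: [0.4161, 0.3824, 0.1037]
tool_rot: [-0.078, 0.997, 0.0, 0.0]
ft_force: [-1.1, 0.9, 2.6]
gripper_width: 0.0163
```

carry_out:
  targets:
    - [[0,0,0.001],[0,0,0],1]
    - [[0,0,0],[0,0,0],1]

```text
t: 14.9
position: [0.4161, 0.3824, 0.1031]
tool_rot: [-0.078, 0.997, 0.0, 0.0]
ft_force: [-1.3, 1.0, 3.5]
gripper_width: 0.0166
```

```bash
python3 -c "
from h import *
s=ctrl.state();go((.455,.42,.16));print(own(s['position']).round(4))
im=ctrl.read_camera('wrist');cv2.imwrite('pics/w11.png',cv2.resize(im[150:260,150:350],None,fx=4,fy=4,interpolation=cv2.INTER_CUBIC))
im=ctrl.read_camera('scene');cv2.imwrite('pics/s11.png',cv2.resize(im[160:310,75:275],None,fx=3.9,fy=3.9,interpolation=cv2.INTER_CUBIC))"
```

```text
pos [0.4161 0.3824 0.1031] yaw -2.9845220493126887 tilt [-0.0001  0.    ] shift share [-0.0738  0.0518 -0.0948] f [-1.35  0.95  3.47] w 0.016561674812751663 t 14.9
[-0.1322 -0.0176  0.1031]
```

View pics/w11.png

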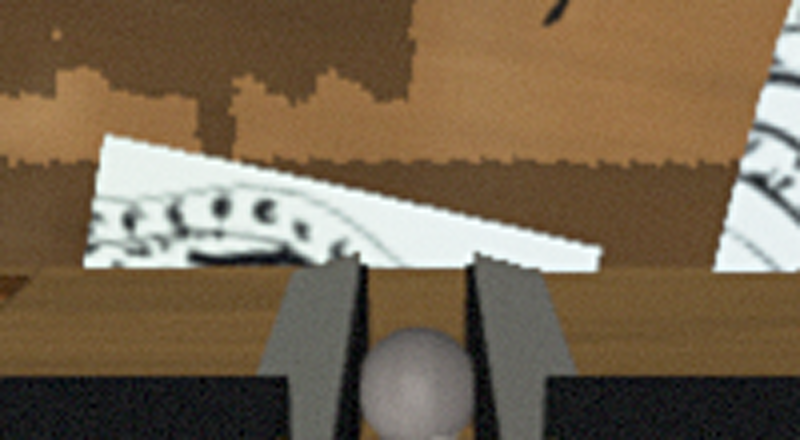

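View pics/s11.png

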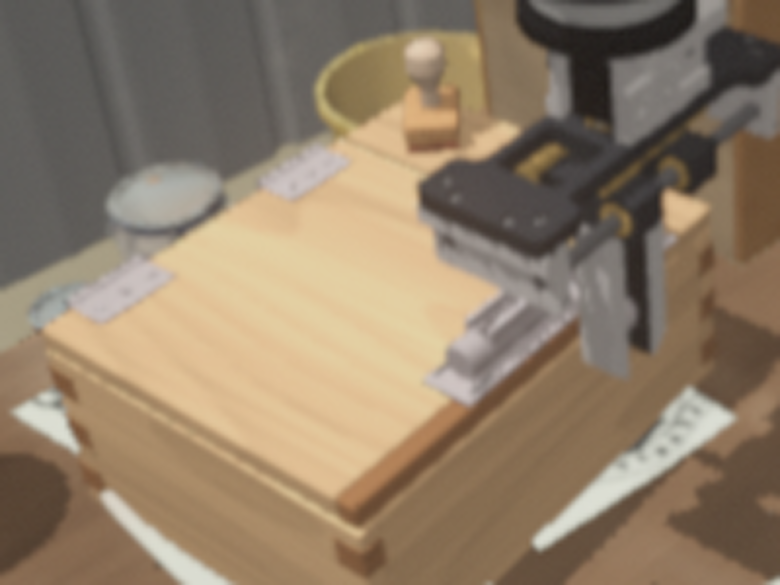

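```bash
python3 -c "
from h import *
ballsolve(245.6,(-.1322,0,.1031)); ballsolve(150-.4+381/4,(-.1323,0,.1105))
T=np.linalg.inv(ctrl.calibration('wrist')['tool_from_camera'])
for u in (.018,.020,.022,.024,.026): print(u,proj('wrist',(-.0022,0,-u),T)[1])"
```

```text
e,u mm [ 2.2 24.3] angle 1.5352724670417837 3.85549495982573e-26
e,u mm [ 2.8 22. ] angle 1.4087952841611338 2.4074124304840448e-29
0.018 241.2403551438586
0.02 242.57416456571718
0.022 243.93851024473682
0.024 245.33445415905896
0.026 246.76310816518415
```

carry_out:
  targets:
    - [[0,0,0.0017],[0,0,0],1]
    - [[0,0,0],[0,0,0],1]

```text
t: 15.2
position: [0.4161, 0.3824, 0.102]
tool_rot: [-0.078, 0.997, 0.0, 0.0]
ft_force: [-0.2, 2.0, 1.6]
gripper_width: 0.0157
```

carry_out:
  targets:
    - [[0,0,0.0017],[0,0,0],1]
    - [[0,0,0],[0,0,0],1]

```text
t: 15.4
position: [0.4161, 0.3824, 0.1009]
tool_rot: [-0.078, 0.997, 0.0, 0.0]
ft_force: [0.0, 0.7, 2.3]
gripper_width: 0.0164
```

carry_out:
  targets:
    - [[0,0,0.001],[0,0,0],1]
    - [[0,0,0],[0,0,0],1]

```text
t: 15.6
position: [0.4161, 0.3824, 0.1004]
tool_rot: [-0.078, 0.997, 0.0, 0.0]
ft_force: [-0.7, 2.0, 2.2]
gripper_width: 0.0159
```

```bash
python3 -c "
from h import *
s=ctrl.state();print(own(s['position']).round(4))
im=ctrl.read_camera('wrist');cv2.imwrite('pics/w12.png',cv2.resize(im[180:300,170:330],None,fx=5,fy=5,interpolation=cv2.INTER_CUBIC))
im=ctrl.read_camera('scene');cv2.imwrite('pics/s12.png',cv2.resize(im[190:270,190:270],None,fx=7,fy=7,interpolation=cv2.INTER_CUBIC))"
```

```text
[-0.1322 -0.0176  0.1004]
```

View pics/w12.png

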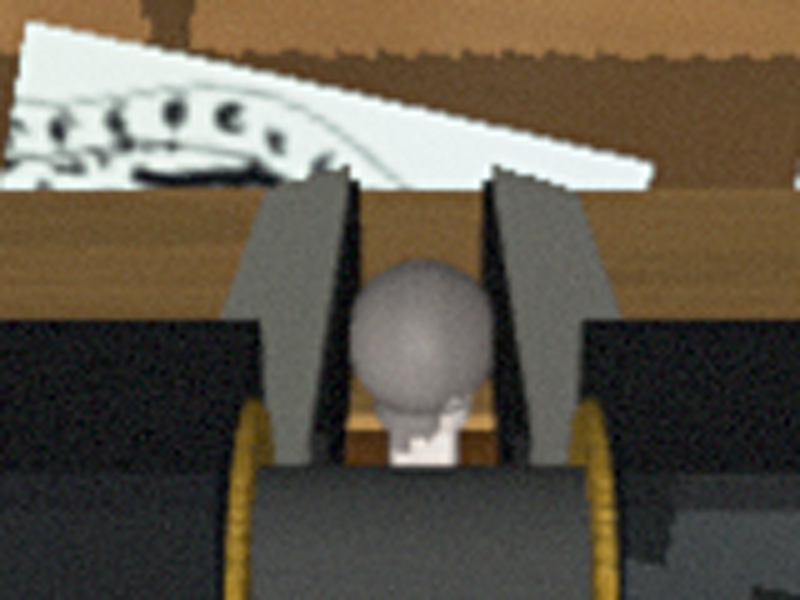

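View pics/s12.png

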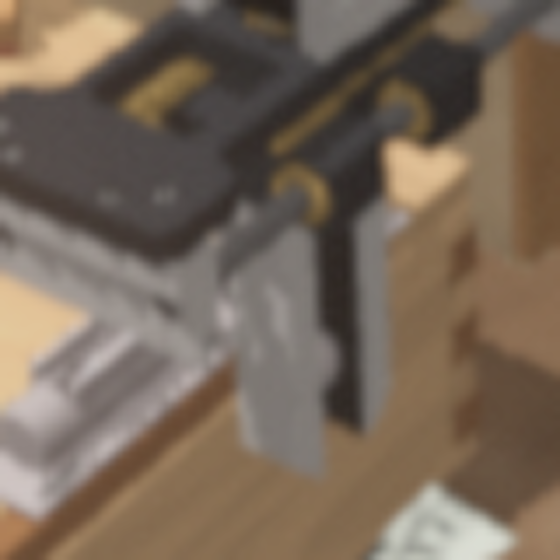

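By the images the ball sits at about z 0.126–0.127, which is level, and it's now just slipping in the pads at about 2 N. I'll open a little, withdraw upward and check.

carry_out:
  targets:
    - [[0,0,0],[0,0,0],0.6]
    - [[0,0,0],[0,0,0],0.3]
    - [[0,0,0],[0,0,0],0.1]
    - [[0,0,-0.02],[0,0,0],0.1]
    - [[0.005,0,-0.05],[0,0,0],0.1]

```text
t: 16.2
position: [0.4124, 0.3811, 0.1415]
tool_rot: [-0.078, 0.997, -0.001, -0.002]
ft_force: [0.4, 0.2, 0.5]
gripper_width: 0.0419
```

carry_out:
  targets:
    - [[0.02,0,-0.05],[0,0,0],0.1]
    - [[0.02,0,-0.04],[0,0,0],0.1]
    - [[0,0,0],[0,0,0],0.1]

```text
t: 16.5
position: [0.3895, 0.3789, 0.2006]
tool_rot: [-0.079, 0.997, 0.002, 0.002]
ft_force: [0.7, 1.7, 0.4]
gripper_width: 0.0424
```

```bash
python3 -c "
from h import *
s=ctrl.state();go((.416,.382,.16));print(own(s['position']).round(4))
q=[.54398,.42038,.15661];T=wristT(s)
for y in (-.0176,): print('ball level at',proj('wrist',b2w(q,(-.13,y,.126)),T),proj('scene',b2w(q,(-.13,y,.126))))
im=ctrl.read_camera('wrist');cv2.imwrite('pics/w13.png',cv2.resize(im[140:300,130:350],None,fx=3.6,fy=3.6,interpolation=cv2.INTER_CUBIC))
im=ctrl.read_camera('scene');cv2.imwrite('pics/s13.png',cv2.resize(im[180:280,170:280],None,fx=5.5,fy=5.5,interpolation=cv2.INTER_CUBIC))"
```

```text
pos [0.3895 0.3789 0.2006] yaw -2.98389321687874 tilt [-0.005   0.0031] shift share [-0.0441 -0.0021  0.068 ] f [0.69 1.68 0.38] w 0.042419779036891585 t 16.5
[-0.1591 -0.0169  0.2006]
ball level at [252.77877185 227.19620393] [233.6561377  240.76185971]
```

View pics/w13.png

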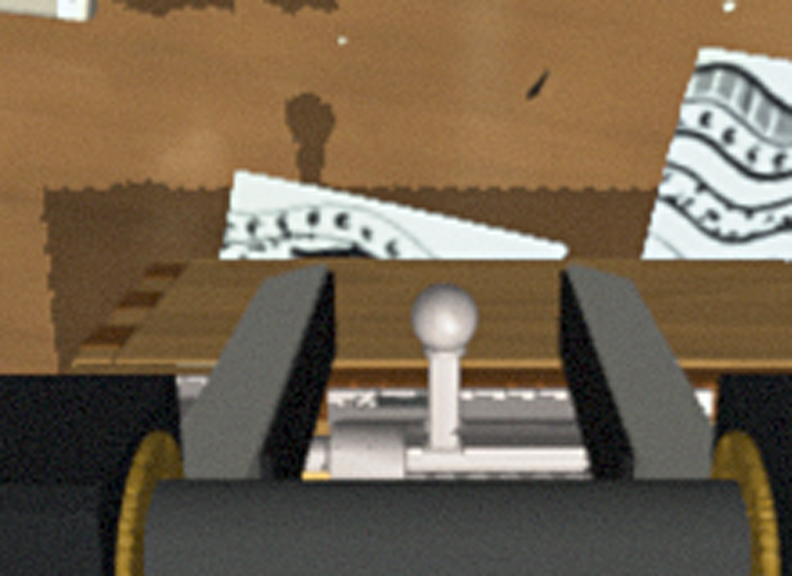

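View pics/s13.png

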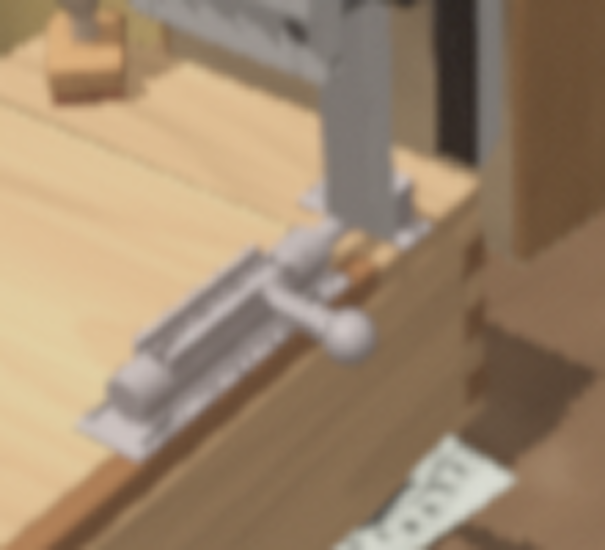

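The ball is at scene (233.4, 240.5), and the prediction for a level handle is (233.7, 240.8). As a check by feel, I'll close the fingers and press lightly on the ball's top to confirm it's at the stop.

carry_out:
  targets:
    - [[0,0,0],[0,0,0],1]
    - [[-0.02,0,0],[0,0,0],1]
    - [[-0.025,0,0],[0,0,0],1]
    - [[0,0,0.04],[0,0,0],1]
    - [[0,0,0.04],[0,0,0],1]

```text
t: 17.1
position: [0.4173, 0.3823, 0.1471]
tool_rot: [-0.078, 0.997, -0.0, -0.0]
ft_force: [-0.2, 0.5, -0.8]
gripper_width: 0.0053
```

carry_out:
  targets:
    - [[0,0,0.01],[0,0,0],1]
    - [[0,0,0],[0,0,0],1]

```text
t: 17.3
position: [0.4163, 0.3821, 0.1414]
tool_rot: [-0.078, 0.997, -0.001, -0.001]
ft_force: [1.0, 0.1, 0.4]
gripper_width: 0.0004
```

carry_out:
  targets:
    - [[0,0,0.005],[0,0,0],1]
    - [[0,0,0],[0,0,0],1]

```text
t: 17.5
position: [0.4164, 0.3826, 0.1401]
tool_rot: [-0.078, 0.997, 0.0, 0.0]
ft_force: [-0.3, 0.3, 0.3]
gripper_width: 0.0004
```

carry_out:
  targets:
    - [[0,0,0.0025],[0,0,0],1]
    - [[0,0,0],[0,0,0],1]

```text
t: 17.7
position: [0.4161, 0.3824, 0.1383]
tool_rot: [-0.078, 0.997, 0.0, 0.0]
ft_force: [0.3, -0.6, -1.6]
gripper_width: 0.0004
```

carry_out:
  targets:
    - [[0,0,0.002],[0,0,0],1]
    - [[0,0,0],[0,0,0],1]

```text
t: 17.9
position: [0.416, 0.3824, 0.1367]
tool_rot: [-0.079, 0.997, 0.0, -0.0]
ft_force: [-0.1, -0.5, 0.8]
gripper_width: 0.0003
```

carry_out:
  targets:
    - [[0,0,0.002],[0,0,0],1]
    - [[0,0,0],[0,0,0],1]

```text
t: 18.1
position: [0.4161, 0.3824, 0.1356]
tool_rot: [-0.078, 0.997, 0.0, 0.0]
ft_force: [-0.3, 0.1, 1.6]
gripper_width: 0.0006
```

carry_out:
  targets:
    - [[0,0,0.001],[0,0,0],1]
    - [[0,0,0],[0,0,0],1]

```text
t: 18.3
position: [0.416, 0.3825, 0.1351]
tool_rot: [-0.079, 0.997, 0.0, 0.0]
ft_force: [-1.5, 0.1, 3.1]
gripper_width: 0.0002
```

carry_out:
  targets:
    - [[0,0,0.001],[0,0,0],1]
    - [[0,0,0],[0,0,0],1]

```text
t: 18.5
position: [0.416, 0.3825, 0.1346]
tool_rot: [-0.078, 0.997, 0.0, 0.0]
ft_force: [-2.2, 0.7, 5.5]
gripper_width: 0.0004
```

Force rises firmly to 5.5 N with the ball top at z 0.1346, level to within about 0.5 mm, so the handle is at its stop. Now I'll retreat.

carry_out:
  targets:
    - [[0,0,-0.01],[0,0,0],1]
    - [[0,0,-0.05],[0,0,0],1]
    - [[0.03,0,-0.06],[0,0,0],1]
    - [[0.05,0,-0.05],[0,0,0],1]
    - [[0.06,0,-0.02],[0,0,0],1]

```text
t: 19.0
position: [0.3331, 0.3693, 0.2511]
tool_rot: [-0.078, 0.997, 0.001, 0.001]
ft_force: [0.2, -0.0, 0.4]
gripper_width: -0.0
```

carry_out:
  targets:
    - [[0,-0.06,0],[0,0,0],1]
    - [[0,-0.06,0],[0,0,0],1]
    - [[0,0,0],[0,0,0],1]

```text
t: 19.3
position: [0.3446, 0.2957, 0.2489]
tool_rot: [-0.078, 0.997, -0.0, 0.0]
ft_force: [0.2, -0.7, 0.1]
gripper_width: 0.0008
```

```bash
python3 -c "
from h import *
go((.4,.4,.2))
q=[.54398,.42038,.15661];print(proj('scene',b2w(q,(-.13,-.0176,.126))))
im=ctrl.read_camera('top');cv2.imwrite('pics/t14.png',cv2.resize(im[100:300,100:350],None,fx=3,fy=3,interpolation=cv2.INTER_CUBIC))
im=ctrl.read_camera('scene');cv2.imwrite('pics/s14.png',cv2.resize(im[160:310,75:275],None,fx=3.9,fy=3.9,interpolation=cv2.INTER_CUBIC))"
```

```text
pos [0.3446 0.2957 0.2489] yaw -2.9863163667304047 tilt [-0.001  -0.0003] shift share [-0.118   0.1575  0.0817] f [ 0.24 -0.7   0.13] w 0.0007873953144836246 t 19.3
[233.6561377  240.76185971]
```

View pics/t14.png

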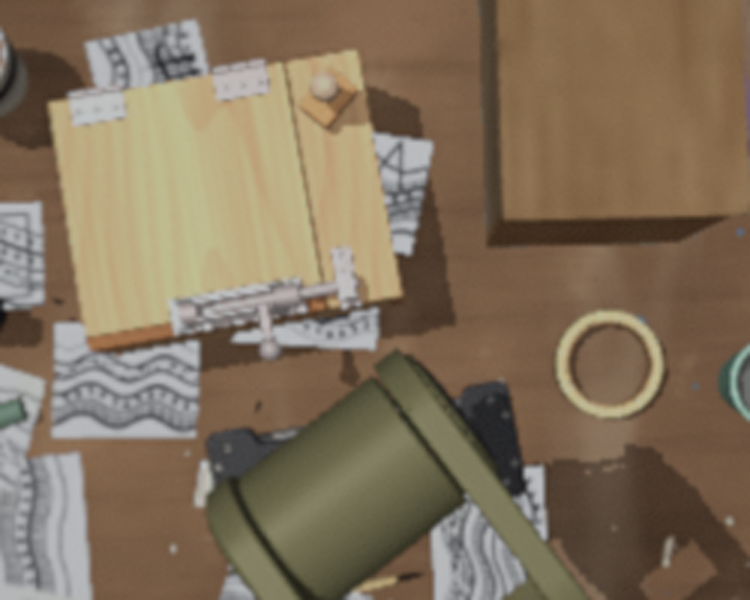

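View pics/s14.png

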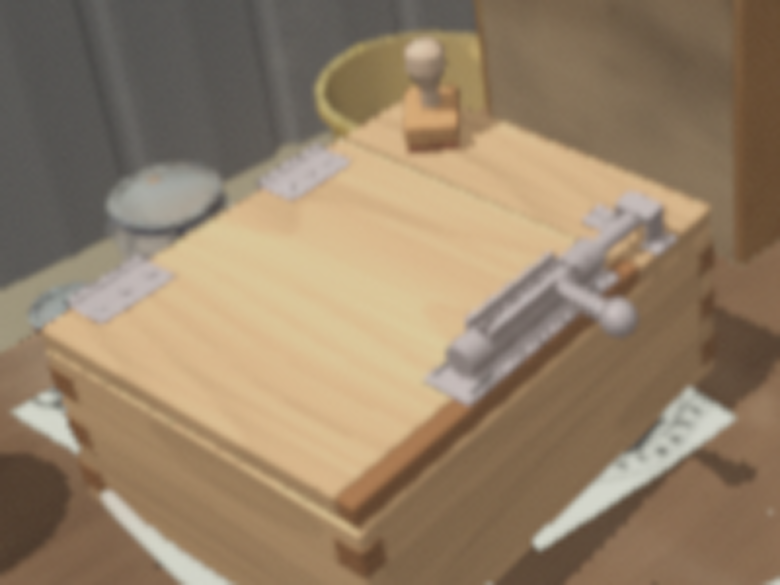

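The lid lies flat, the bolt runs into the keeper, and the handle points level to the front at scene (233, 241). The stamp is still in place and the arm is clear, so I'll hand in.

```bash
python3 -c "
from bench import ctrl
print(ctrl.hand_in())"
```

```text
the job is handed in; nothing more can be done
None
```

The clay box is shut and bolted, and I handed the job in at about 19.4 s of the 46 s allowed; no verdict was reported.

- **Lid:** I pinched the knob and pressed the lid down to its stop, with about 14 N at the wrist. It stayed down while the bolt went across.
- **Bolt:** I slid it about 32 mm through the keeper. The wrist force along the slide read no more than about 4 N.
- **Handle:** I found the notch from the wrist camera and by feel, then swung the handle down to the front into it. With the gripper open and away, the ball was within 0.3 px of where a level handle should appear in the scene camera. A light press on the ball then met a firm stop at 5.5 N, before I withdrew the arm.
- **Last pictures:** they show the lid down, the bolt in the keeper and the handle level to the front. The stamp and tape roll look untouched. The arm hid most of the paint tube and the eraser in the last top view, so I did not check those two, but the gripper never went near them.
- **Not exact:** near the end of the turn the ball slipped up in the pads by a few millimetres. During the turn I worked out the handle angle from the images (about 1.53 to 1.58 rad). The firm press afterwards is the better sign that it is fully down.

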